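# Bolt the tool chest shut

## Task

The repair session is over: bolt the tool chest on the bench shut. Slide its barrel bolt across until the handle stands over the keeper's notch (it lies just short of the end stop, which you may feel for, gently), then turn the handle all the way down into the notch and let go. Do not force the keeper, and leave the dish, the flask and the screwdriver as they are.

Things in the scene. Friction and masses are not known exactly. Their poses are not given: they have to be found in the camera images.
- chest: Fixed plywood tool chest with closed two-leaf lid, 220 (x) by 460 (y) by 100 mm high. Origin: centre of its underside; z up, y parallel to the bolt. The bolt lies on the lid, its axis at chest x -30 mm, 122 mm above the bench.
- bolt_line (a point): Point on the bolt's axis at chest (-30, 0, 122) mm, by the seam of the lid. Axes as the chest's: y is the way the bolt slides across (shut), the handle turns down towards x.
- guide (a point): Middle of the slot between the bolt's two upright guide rails, on the axis at chest y -43 mm; axes as the chest's. Rails: 74 mm long along y, tops 14 mm above the axis, inner faces 9.5 mm either side of it. Rails and keeper keep the handle within 0.2 to 0.5 rad of upright everywhere but at the notch.
- bolt (a joint): Slide of the steel bolt rod (14 mm thick, 150 mm long) towards the chest's +y, in m: 0 drawn back, grows as it is slid across; starts between 0 and 0.02. The handle's root is at chest y = -55 mm + this value. About 2.5 N of friction, no spring. It is over the notch somewhere between 0.064 and 0.094.
- handle (a joint): Turn of the handle about the bolt's axis, in rad: 0 upright, grows as it goes down towards the chest's +x; lying fully down in the notch it stops at 1.42. Starts within 0.1 of upright. Light friction (0.04 N m): it stays where it is left and does not fall by itself.
- handle_grip (a point): Point to grip on the handle, a dark steel bar 10 mm thick standing out 83 mm from the bolt's axis: square up to 33 mm out, then round; this point is 63 mm out. z points out along the handle, y along the bolt (way of sliding). Pinched from above with fingers closing along y, the bar pivots between them as it turns, lagging up to 0.25 rad.
- keeper: Fixed steel keeper on the lid's left half; origin on the lid (100 mm up) under the bolt's axis at chest y 24 mm, axes as the chest's. Its plate carries a block with the notch, screwed down through slots: the notch lies up to 15 mm either way along y from here. That offset is NOT measured and must be felt or seen. Rigid; load it with no more than 30 N.
- notch_nominal (a point): Middle of the notch, on the bolt's axis, were the block centred on its plate (see keeper). Notch: 14 mm wide in y, open up and to +x, between two cheeks that block the handle (14.5 to 24.5 mm to +x of the axis). Beyond it (+y) an end stop crosses the slot: the handle touches it 12 mm past the notch's middle, always, and must come back to turn down. Cheeks and stop reach 24 mm above the axis.
- dish: Loose steel parts dish, 90 mm across, 28 mm high, on the right end of the lid; origin under its centre. Bystander.
- flask: Loose steel flask with green cap, 66 mm across, 90 mm high, on the left end of the lid; origin under its centre. Bystander.
- screwdriver: Loose screwdriver with red handle, lying on the bench beyond the chest; origin under its middle. Bystander.

How it is judged:
On the way, in this order (a step that is already met when the one before it is completed fails the run):
1. the bolt is slid across to the keeper with its handle still up (value of joint bolt above 0.055 m and value of joint handle below 0.55 rad), for 0.1 s.
2. the handle is turned down in the keeper notch (value of joint bolt above 0.055 m and value of joint handle above 1.25 rad), for 0.2 s.
At the end, for the whole second after the job is handed in: The bolt is slid across (more than 55 mm) and its handle lies down in the keeper notch (turned more than 1.25 of 1.42 rad), at rest and released; the bystanders are where they were (all of step 2 and velocity of joint handle between -0.05 and 0.05 rad/s); the robot touches nothing.
It fails at once if the keeper is loaded with more than 30 N (contact force between keeper and anything else above 30 N).
It fails at once if the dish is moved more than 25 mm or tipped (distance of dish from where it was at the start of the episode above 0.025 m or angle between dish's own z axis and vertical above 0.4 rad).
It fails at once if the flask is moved more than 25 mm or tipped (distance of flask from where it was at the start of the episode above 0.025 m or angle between flask's own z axis and vertical above 0.4 rad).
It fails at once if the screwdriver is moved more than 25 mm (distance of screwdriver from where it was at the start of the episode above 0.025 m).
It also fails if it takes over 54 s, if anything falls off the work surface, if the arm or the gripper's body presses on something with over 40 N, if the wrist force passes 120 N, or if a joint passes its speed limit or range.

## Robot

A 6-joint arm with a two-finger parallel gripper is mounted at the origin on the work surface. World frame = base frame: x ahead of the robot, y to its left, z up, the work surface at z = 0. Lengths are in m, angles in rad, forces in N, time in s.
With the tool pointing down it reaches from about 0.4 to 0.825 m from the base axis. Payload 7 kg.
Tool frame: the origin (TCP) lies midway between the tips of the shut fingers; the grasp point (between the pads) lies 19 mm behind it; z points along the fingers, y is the line along which they close (so a half turn about z gives the same grasp; the last joint's range is limited). The gripper opens to 88 mm and grips with 3 to 60 N. Pads are 19 mm wide; open, the fingers measure 130 mm over their backs; the gripper's body (78 mm by 193 mm) begins 47 mm behind the grasp point.
Start: joints at [1.454, 0.359, 0.012, 0, -1.224, -0.288], TCP at [0.266, 0.62, 0.227] pointing down, gripper open.
Joint ranges: [-3.07, 3.07], [-1.43, 2.12], [-1.02, 1.25], [-3.03, 1.67], [-3.05, -0], [-3.03, 3.03]. Speed limits (rad/s): [2.39, 2.39, 3.01, 3.14, 3.14, 3.14].

## Interface

Orientations are given as [roll, pitch, yaw] about the fixed x, y, z axes, in that order (R = Rz(yaw) Ry(pitch) Rx(roll)).
In Python, from station import get_state, grab_frame, calibration, job_done, boxes_of, regions_of, spot_point gives the robot as it stands. The module is installed in compiled form; this text tells all that it offers.
- The arm moves only by the tool arm_command, never from a script. Its argument "commands" is a list of rows, each an object of numbers: "tx", "ty", "tz": the shift along the tool's x, y, z each as a share of 25 cm, from -1 to 1; "twist": the turn about the tool's z as a share of 180 degrees, from -1 to 1. A call has exactly 8 rows; each row is the pose to reach, as a shift and turn from the pose commanded when the call began, along the tool's axes at that moment, turning the shorter way round; what a row does not reach only later rows make up. A row lasts 1/12 s, in which the tool goes at most 41.7 mm and 7.16 degrees, less where a joint would pass 70% of its speed; a pose out of reach is approached as far as the arm can. A call with a number of a shift or a turn outside -1 to 1 is refused whole. A call with a gripper value outside its range is refused whole. "claw" is the opening, from 0 (shut) to 1 (fully open), set as the call begins (left out, the last holds). The fingers move at their own pace and stop on an object; "grip_force" is the grip in N (left out, the last holds). Time passes only in rows, so rows that repeat a pose let the fingers close, or fill a call up. It gives the time, the measured TCP pose, the force, the opening and the grip force at its end, in the units of the state.
- get_state(): the state, without advancing time (a new reading comes with each control period).
- grab_frame(name): name is "side" or "top"; returns the picture (480x640x3 uint8, red, green, blue); there is no depth.
- calibration(name): a dict with "camera_matrix" (3x3 intrinsics, pixels), "extrinsics" (4x4, takes a point from camera to world coordinates). Camera axes: x right, y down, z forward; pixel columns grow to the right and rows downward; lengths in m; the calibration is good to about 2 mm. A picture is of the moment at which its call begins. calibration takes no time and is no camera call.
- job_done(): hands the job in; it is judged then, once.
Trained networks look in the newest picture that a camera, given by its name, has taken for a name from the list of things; names that differ only in an ending like _2 or _b are one class to them, and where a whole thing is asked for, a point or a joint stands for the part that bears it (a point fixed in the world has none). Each returns a list of dicts, best first, with "score" (0 to 1); they miss things now and then, are a little off and sometimes report something else, mostly with a low value. They report only what shows in the picture. A call takes as long as a camera call.
- boxes_of(query, camera): "rect" ([left, top, right, bottom] in pixels, round what is visible of it).
- regions_of(query, camera): "region" (480x640 bool, what is visible of it) and "rect" ([left, top, right, bottom] in pixels, round what is visible of it).
- spot_point(query, camera): "uv" ([column, row] in pixels: a listed point, or the origin of a listed thing).
The state is a dict: "t": time; "q": joint angles; "qd": joint speeds; "joint_efforts": joint torques, N m; "eef_pos": TCP position; "ee_rot": TCP orientation; "force": force on the tool from outside, world axes, zero at the start; "moment": the same for the moment, N m; "width": finger opening in m; "gripper_force": force on a finger pad.
Only numpy, scipy, OpenCV 4.12 (cv2) and the standard library are available. Lean on these libraries where they do the work, as an engineer would, in place of code of your own. Each camera call takes 0.05 s, during which the arm holds its last target. There are 200 camera calls.

## Working session

There is one attempt and no reset: what is moved stays moved. The work goes in short steps, Python scripts to look and compute and a tool call to move; the robot and the scene stay as the last step left them, time stands still between calls to the robot, and variables do not carry over. Pictures are saved under pics/ and viewed, at most 10 in all, crops included, and the job is handed in when it is done.

Besides the shell and the picture viewer there is one more tool, called after "Emit:" as name([rows], argument=value, ...), one row to a line, values as JSON. arm_command: Moves the arm, as the interface text tells. Shift numbers are shares of 25 cm and turn numbers shares of 180 degrees, none past 1 either way. Its arguments: {"type":"object","properties":{"commands":{"type":"array"},"claw":{"type":"number"},"grip_force":{"type":"number"}},"required":["commands"]}

```bash
mkdir -p pics
cat > h.py <<'E'
import numpy as np, cv2
from station import *
def ray(cam,uv):
    c=calibration(cam);K=np.array(c["camera_matrix"]);T=np.array(c["extrinsics"])
    d=T[:3,:3]@np.linalg.inv(K)@[uv[0],uv[1],1.];return T[:3,3],d
def atz(cam,uv,z):
    o,d=ray(cam,uv);return o+d*(z-o[2])/d[2]
def proj(cam,p):
    c=calibration(cam);K=np.array(c["camera_matrix"]);T=np.linalg.inv(np.array(c["extrinsics"]))
    q=K@(T[:3,:3]@np.array(p)+T[:3,3]);return q[:2]/q[2]
def tri(uv1,uv2):
    A=[];b=[]
    for c,uv in(("side",uv1),("top",uv2)):
        o,d=ray(c,uv);d=d/np.linalg.norm(d);P=np.eye(3)-np.outer(d,d);A.append(P);b.append(P@o)
    return np.linalg.lstsq(np.vstack(A),np.hstack(b),rcond=None)[0]
def save(cam,n):
    cv2.imwrite("pics/"+n,grab_frame(cam)[:,:,::-1])
E
python3 - <<'E'
from h import *
np.set_printoptions(precision=4,suppress=True)
for c in("side","top"):
    save(c,c+"0.png"); print(c,ray(c,(320,240)))
z=dict(chest=0,bolt_line=.122,guide=.122,handle_grip=.185,keeper=.1,notch_nominal=.122,dish=.1,flask=.1)
for n in z:
    for c in("side","top"):
        r=spot_point(n,c)
        for k in r[:2]: print(n,c,round(k["score"],2),np.round(k["uv"],1),atz(c,k["uv"],z[n]))
s=get_state();print(s)
E
```

```text
side (array([0.5409, 0.6381, 0.7374]), array([ 0.115 , -0.687 , -0.7175]))
top (array([0.4674, 0.0645, 1.0095]), array([ 0.1933, -0.0067, -0.9812]))
chest side 0.64 [356.  262.7] [ 0.5679 -0.0131  0.    ]
chest top 0.64 [361.6 289.3] [ 0.5765 -0.0174  0.    ]
bolt_line side 0.89 [372.4 227.3] [ 0.5421 -0.0055  0.122 ]
bolt_line top 0.96 [363.8 305. ] [ 0.5386 -0.0108  0.122 ]
guide side 0.73 [382.3 212.5] [ 0.5259 -0.0534  0.122 ]
guide top 0.86 [390.9 311.2] [ 0.529  -0.0532  0.122 ]
guide top 0.66 [348.3 298.3] [0.549  0.0135 0.122 ]
handle_grip side 0.59 [380.1 189.2] [ 0.537  -0.0503  0.185 ]
handle_grip top 0.48 [392.6 308.7] [ 0.5283 -0.0474  0.185 ]
keeper top 0.68 [347.1 300.9] [0.5468 0.0142 0.1   ]
notch_nominal side 0.77 [371.7 233.2] [0.5419 0.0116 0.122 ]
notch_nominal top 0.81 [350.  297.9] [0.5496 0.0109 0.122 ]
dish side 0.94 [363.  180.4] [ 0.5783 -0.1811  0.1   ]
dish top 0.93 [462.5 282.2] [ 0.578  -0.1737  0.1   ]
flask side 0.88 [325.9 288.3] [0.6111 0.147  0.1   ]
flask top 0.93 [267.3 260.4] [0.6122 0.144  0.1   ]
{'t': 0.9, 'q': array([ 1.4541,  0.3586,  0.0119,  0.    , -1.2241, -0.2881]), 'qd': array([ 0.0005,  0.0001, -0.0013, -0.0005, -0.0001, -0.0016]), 'joint_efforts': array([  0.0004, -58.2361,  29.3299,   7.0027,   0.0125,  -0.    ]), 'eef_pos': array([0.2659, 0.6204, 0.2266]), 'ee_rot': array([-3.1416, -0.    , -0.4048]), 'force': array([-0.7   ,  0.0636,  0.4486]), 'moment': array([-0.0051,  0.0005, -0.0179]), 'gripper_force': 0.0, 'width': 0.08751944764681335}
```

Run:
```python
import cv2
a=cv2.imread("pics/top0.png")[210:370,230:500];b=cv2.imread("pics/side0.png")[120:340,240:480]
cv2.imwrite("pics/c1.png",cv2.resize(a,(800,474),interpolation=cv2.INTER_CUBIC))
cv2.imwrite("pics/c2.png",cv2.resize(b,(654,600),interpolation=cv2.INTER_CUBIC))
```

```text
(no output)
```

View pics/c1.png

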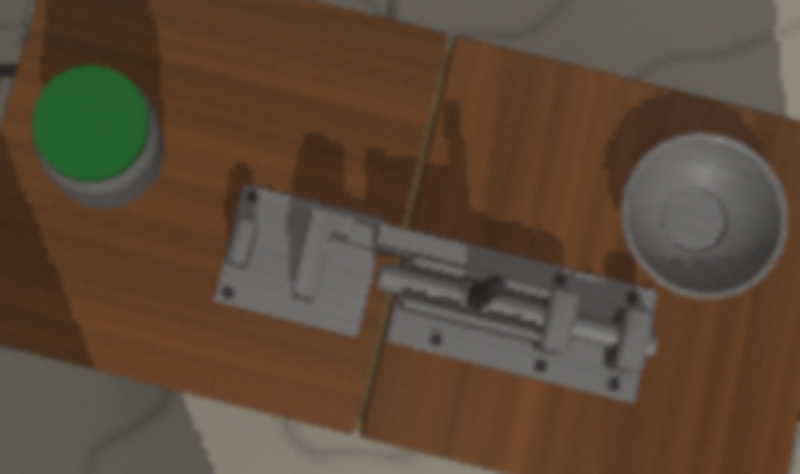

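View pics/c2.png

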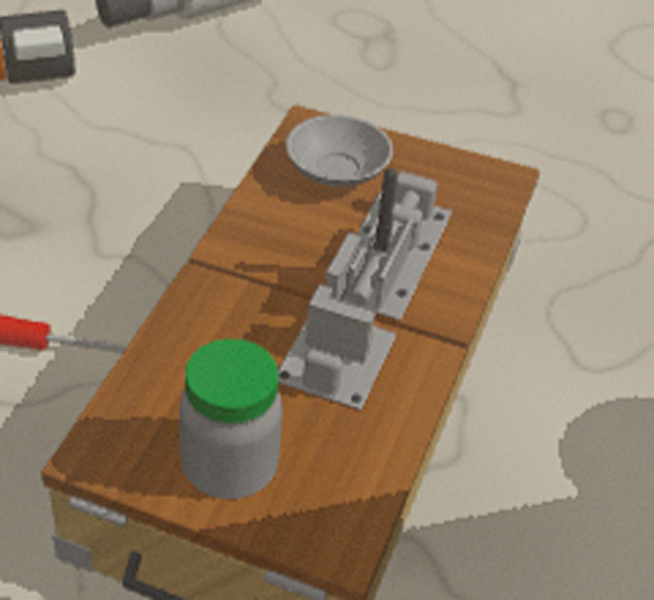

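Top crop: the handle root is at full pixel about (391,310), the keeper block at (330-360,280-305), and the chest is yawed about -14°. Side crop: the handle tip is at (383,182), and the flask stands about 14 cm beyond the keeper.

```bash
python3 - <<'E'
from h import *
np.set_printoptions(precision=4,suppress=True)
f=lambda u,v:(230+u/2.963,210+v/2.963)
for n,a,b in(("front",(0,347),(355,432)),("back",(455,38),(800,125)),("seam",(360,432),(452,40))):
    A,B=atz("top",f(*a),.1),atz("top",f(*b),.1);d=B-A;print(n,A,B,np.degrees(np.arctan2(d[1],d[0])))
for n in("handle_grip","bolt"):
    for c in("side","top"):
        r=regions_of(n,c)[:1]
        for k in r: print(n,c,k["score"],k["rect"],k["region"].sum())
t=(240+391*240/654,120+170*220/600);print("tip side z.205",atz("side",t,.205))
m=cv2.imread("pics/top0.png");g=cv2.cvtColor(m,6);ys,xs=np.where(g[290:325,380:410]<45);print(xs.min()+380,xs.max()+380,ys.min()+290,ys.max()+290)
E
python3 -c "
import cv2
a=cv2.imread('pics/top0.png')[265:330,300:410]
cv2.imwrite('pics/c3.png',cv2.resize(a,(800,473),interpolation=cv2.INTER_CUBIC))"
```

```text
front [0.5043 0.201  0.1   ] [0.46   0.0103 0.1   ] -103.094878927685
back [ 0.6761 -0.0467  0.1   ] [ 0.6279 -0.2377  0.1   ] -104.17535723416722
seam [0.46   0.0076 0.1   ] [ 0.675 -0.045  0.1  ] -13.754803572871586
handle_grip side 0.72 [376.0, 178.9, 384.9, 215.8] 201
handle_grip top 0.6 [383.6, 302.9, 399.4, 320.7] 148
bolt side 0.56 [372.2, 181.5, 394.6, 232.1] 387
bolt top 0.65 [358.1, 300.7, 452.2, 329.3] 745
tip side z.205 [ 0.5324 -0.0475  0.205 ]
389 397 304 312
```

View pics/c3.png

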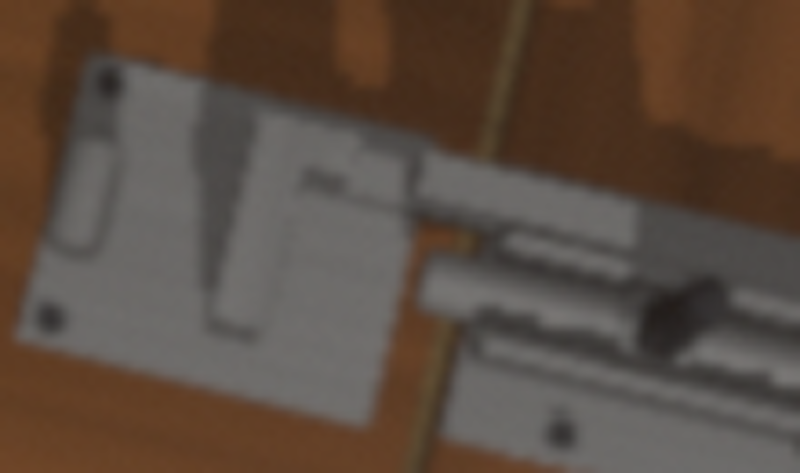

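Zoomed top: the handle tip is near (398,305), the end-stop wall near (334-338,280-310), and the notch gap near (345-349,286-290).

```bash
cat >> h.py <<'E'
psi=-0.239;X=np.array([np.cos(psi),np.sin(psi)]);Y=np.array([-np.sin(psi),np.cos(psi)]);O=np.array([.5384,-.0116])
def ch(p): d=np.array(p)[:2]-O; return np.round([d@X*1e3,d@Y*1e3],1) # mm from bolt_line
E
python3 - <<'E'
from h import *
g=lambda u,v:(300+u/7.273,265+v/7.273)
print("tip top",ch(atz("top",g(710,297),.205)),"root",ch(atz("top",g(660,330),.129)),"tip side",ch(atz("side",(383.5,182.3),.205)))
print("cheek edge",ch(atz("top",g(355,150),.146)),"cheek end",ch(atz("top",g(412,165),.146)),"stop",ch(atz("top",g(255,110),.146)),ch(atz("top",g(215,325),.146)),ch(atz("top",g(300,130),.146)))
print("notchfloor",ch(atz("top",g(325,180),.122)))
for n,z in(("dish",.1),("flask",.1)):print(n,ch(atz("top",spot_point(n,"top")[0]["uv"],z)))
for n in("handle_grip",):
  r={c:spot_point(n,c)[0]["uv"] for c in("side","top")};p=tri(r["side"],r["top"]);print(p,ch(p))
m=grab_frame("top")[270:315,325:365];m=cv2.cvtColor(m,7);m=cv2.createCLAHE(4,(2,2)).apply(cv2.resize(m,(712,600)[:2],interpolation=cv2.INTER_CUBIC));cv2.imwrite("pics/c4.png",m)
p=O+Y*(-.037);print("target above handle",p,get_state()["eef_pos"])
s=get_state();print(s["t"])
E
```

```text
tip top [  2.3 -41. ] root [  1.3 -41.4] tip side [  2.7 -36.4]
cheek edge [21.  31.5] cheek end [20.8 19.1] stop [24.2 54.1] [-21.9  51.5] [22.3 43.8]
notchfloor [16.1 35.6]
dish [  76.9 -148.1]
flask [ 34.9 168.6]
[ 0.53262497 -0.04759769  0.18655249] [  2.9 -36.3]
target above handle [ 0.52964095 -0.04754828] [0.26584887 0.62042737 0.22657222]
1.35
```

View pics/c4.png

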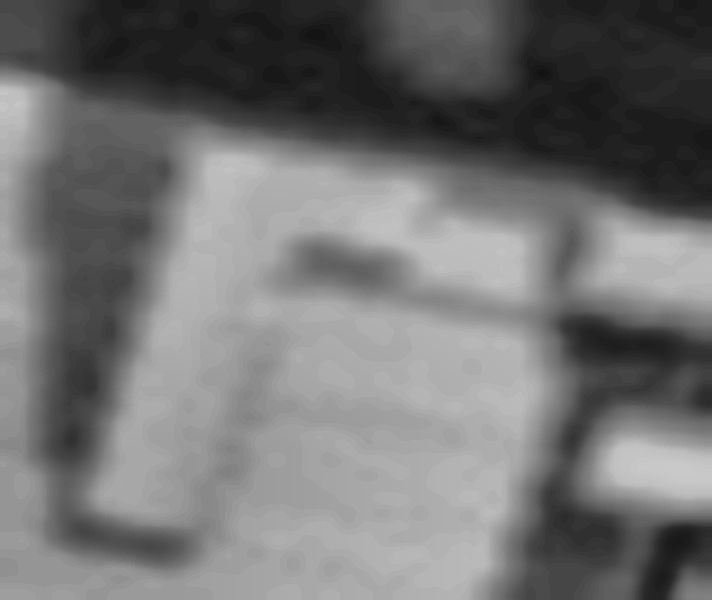

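Emit:
arm_command([
  {"tx":0.68,"ty":0.68,"tz":-0.04},
  {"tx":0.68,"ty":0.68,"tz":-0.04},
  {"tx":0.68,"ty":0.68,"tz":-0.04},
  {"tx":0.68,"ty":0.68,"tz":-0.04},
  {"tx":0.68,"ty":0.68,"tz":-0.04},
  {"tx":0.68,"ty":0.68,"tz":-0.04},
  {"tx":0.68,"ty":0.68,"tz":-0.04},
  {"tx":0.68,"ty":0.68,"tz":-0.04},
], claw=1)

```text
invalid input
```

Emit:
arm_command([
  {"tx":0.68,"ty":0.68},
  {"tx":0.68,"ty":0.68},
  {"tx":0.68,"ty":0.68},
  {"tx":0.68,"ty":0.68},
  {"tx":0.68,"ty":0.68},
  {"tx":0.68,"ty":0.68},
  {"tx":0.68,"ty":0.68},
  {"tx":0.68,"ty":0.68},
])

```text
invalid input
```

Emit:
arm_command([
  {"tx":0.68,"ty":0.68,"tz":-0.04,"twist":0},
  {"tx":0.68,"ty":0.68,"tz":-0.04,"twist":0},
  {"tx":0.68,"ty":0.68,"tz":-0.04,"twist":0},
  {"tx":0.68,"ty":0.68,"tz":-0.04,"twist":0},
  {"tx":0.68,"ty":0.68,"tz":-0.04,"twist":0},
  {"tx":0.68,"ty":0.68,"tz":-0.04,"twist":0},
  {"tx":0.68,"ty":0.68,"tz":-0.04,"twist":0},
  {"tx":0.68,"ty":0.68,"tz":-0.04,"twist":0},
], claw=1, grip_force=20)

```text
t: 2.02
eef_pos: [0.3559, 0.3959, 0.2374]
ee_rot: [-3.14, 0.0, -0.407]
force: [0.0, 0.6, 0.6]
width: 0.0876
gripper_force: 0.0
```

Emit:
arm_command([
  {"tx":0.68,"ty":0.68,"tz":0,"twist":0},
  {"tx":0.68,"ty":0.68,"tz":0,"twist":0},
  {"tx":0.68,"ty":0.68,"tz":0,"twist":0},
  {"tx":0.68,"ty":0.68,"tz":0,"twist":0},
  {"tx":0.68,"ty":0.68,"tz":0,"twist":0},
  {"tx":0.68,"ty":0.68,"tz":0,"twist":0},
  {"tx":0.68,"ty":0.68,"tz":0,"twist":0},
  {"tx":0.68,"ty":0.68,"tz":0,"twist":0},
])

```text
t: 2.68
eef_pos: [0.4451, 0.1734, 0.2366]
ee_rot: [-3.141, -0.0, -0.407]
force: [0.5, -0.5, -1.0]
width: 0.0878
gripper_force: 0.0
```

Emit:
arm_command([
  {"tx":0.66,"ty":0.6,"tz":0,"twist":-0.02},
  {"tx":0.66,"ty":0.6,"tz":0,"twist":-0.053},
  {"tx":0.66,"ty":0.6,"tz":0,"twist":-0.053},
  {"tx":0.66,"ty":0.6,"tz":0,"twist":-0.053},
  {"tx":0.66,"ty":0.6,"tz":0,"twist":-0.053},
  {"tx":0.66,"ty":0.6,"tz":0,"twist":-0.053},
  {"tx":0.66,"ty":0.6,"tz":0,"twist":-0.053},
  {"tx":0.66,"ty":0.6,"tz":0,"twist":-0.053},
])

```text
t: 3.35
eef_pos: [0.5377, -0.0284, 0.2359]
ee_rot: [3.141, 0.001, -0.239]
force: [-0.6, 0.3, -0.2]
width: 0.0874
gripper_force: 0.0
```

```bash
cat >> h.py <<'E'
def st():
    s=get_state();p=s["eef_pos"];f=s["force"][:2];print("t",round(s["t"],2),"chest",ch(p),"z",round(p[2]*1e3,1),"yaw",np.round(s["ee_rot"][2],3),"Fchest",np.round([f@X,f@Y,s["force"][2]],1),"w",round(s["width"]*1e3,1),s["gripper_force"])
E
python3 - <<'E'
from h import *
st()
for c in("side","top"):
  for k in spot_point("handle_grip",c)[:1]:print(c,k["score"],k["uv"],ch(atz(c,k["uv"],.185)))
save("side","s1.png")
E
```

```text
t 3.35 chest [  3.3 -16.5] z 235.9 yaw -0.239 Fchest [-0.6  0.1 -0.2] w 87.4 0.0
side 0.59 [380.1, 189.2] [  7.8 -37.9]
top 0.47 [393.3, 307.5] [  0.6 -37.8]
```

Emit:
arm_command([
  {"tx":0,"ty":0.084,"tz":0,"twist":0},
  {"tx":0,"ty":0.084,"tz":0.1,"twist":0},
  {"tx":0,"ty":0.084,"tz":0.2,"twist":0},
  {"tx":0,"ty":0.084,"tz":0.28,"twist":0},
  {"tx":0,"ty":0.084,"tz":0.28,"twist":0},
  {"tx":0,"ty":0.084,"tz":0.28,"twist":0},
  {"tx":0,"ty":0.084,"tz":0.28,"twist":0},
  {"tx":0,"ty":0.084,"tz":0.28,"twist":0},
])

```text
t: 4.17
eef_pos: [0.5332, -0.0486, 0.1683]
ee_rot: [-3.141, -0.003, -0.237]
force: [0.7, -0.8, -0.1]
width: 0.0877
gripper_force: 0.0
```

Emit:
arm_command([
  {"tx":0,"ty":0,"tz":0,"twist":0},
  {"tx":0,"ty":0,"tz":0,"twist":0},
  {"tx":0,"ty":0,"tz":0,"twist":0},
  {"tx":0,"ty":0,"tz":0,"twist":0},
  {"tx":0,"ty":0,"tz":0,"twist":0},
  {"tx":0,"ty":0,"tz":0,"twist":0},
  {"tx":0,"ty":0,"tz":0,"twist":0},
  {"tx":0,"ty":0,"tz":0,"twist":0},
], claw=0, grip_force=10)

```text
t: 4.83
eef_pos: [0.5321, -0.0493, 0.1665]
ee_rot: [3.142, 0.0, -0.238]
force: [-0.8, -0.6, 1.2]
width: 0.0398
gripper_force: 0.0
```

Run:
```python
from h import *
st();m=grab_frame("side")[100:280,280:480];cv2.imwrite("pics/s2.png",cv2.resize(m[:,:,::-1],(660,594),interpolation=cv2.INTER_CUBIC))
```

```text
t 4.83 chest [  2.8 -38.1] z 166.5 yaw -0.238 Fchest [-0.7 -0.8  1.2] w 39.8 0.0
```

View pics/s2.png

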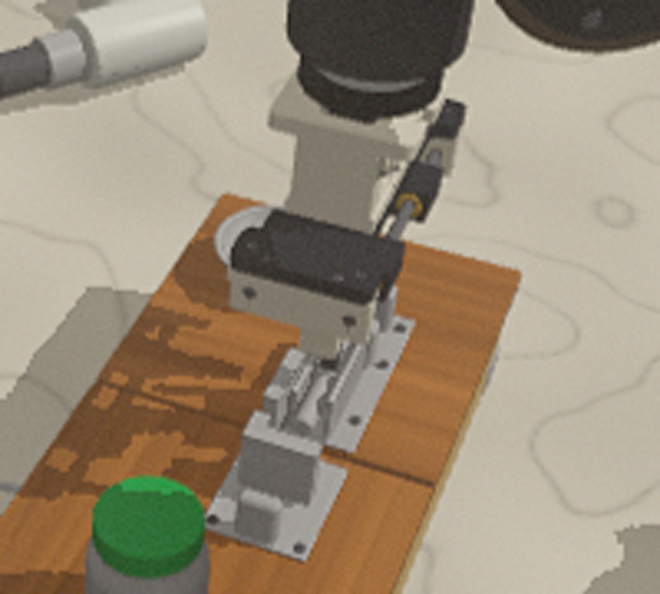

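The fingers straddle the handle at about (330,355) and are still closing; nothing else is touched.

Emit:
arm_command([
  {"tx":0,"ty":0,"tz":0,"twist":0},
  {"tx":0,"ty":0,"tz":0,"twist":0},
  {"tx":0,"ty":0,"tz":0,"twist":0},
  {"tx":0,"ty":0,"tz":0,"twist":0},
  {"tx":0,"ty":0,"tz":0,"twist":0},
  {"tx":0,"ty":0,"tz":0,"twist":0},
  {"tx":0,"ty":0,"tz":0,"twist":0},
  {"tx":0,"ty":0,"tz":0,"twist":0},
])

```text
t: 5.55
eef_pos: [0.532, -0.0495, 0.1666]
ee_rot: [3.141, 0.0, -0.238]
force: [0.6, -2.5, -0.3]
width: 0.0099
gripper_force: 10.0
```

```bash
python3 -c "
from h import *
st()"
```

```text
t 5.55 chest [  2.8 -38.3] z 166.6 yaw -0.238 Fchest [ 1.1 -2.3 -0.3] w 9.9 9.999848306179047
```

Emit:
arm_command([
  {"tx":0,"ty":-0.03,"tz":0,"twist":0},
  {"tx":0,"ty":-0.06,"tz":0,"twist":0},
  {"tx":0,"ty":-0.09,"tz":0,"twist":0},
  {"tx":0,"ty":-0.12,"tz":0,"twist":0},
  {"tx":0,"ty":-0.15,"tz":0,"twist":0},
  {"tx":0,"ty":-0.18,"tz":0,"twist":0},
  {"tx":0,"ty":-0.2,"tz":0,"twist":0},
  {"tx":0,"ty":-0.2,"tz":0,"twist":0},
])

```text
t: 6.22
eef_pos: [0.5445, 0.0009, 0.1666]
ee_rot: [-3.141, -0.0, -0.237]
force: [0.5, 1.9, 0.3]
width: 0.01
gripper_force: 10.0
```

```bash
python3 -c "
from h import *
st()
print('stopface',ch(atz('top',(339,300),.146)),ch(atz('top',(337,310),.146)))"
```

```text
t 6.22 chest [ 2.9 13.5] z 166.6 yaw -0.237 Fchest [0.  2.  0.3] w 10.0 10.000477731227875
stopface [-4.1 41. ] [-19.6  40.4]
```

Emit:
arm_command([
  {"tx":0,"ty":-0.01,"tz":0,"twist":0},
  {"tx":0,"ty":-0.02,"tz":0,"twist":0},
  {"tx":0,"ty":-0.03,"tz":0,"twist":0},
  {"tx":0,"ty":-0.04,"tz":0,"twist":0},
  {"tx":0,"ty":-0.04,"tz":0,"twist":0},
  {"tx":0,"ty":-0.04,"tz":0,"twist":0},
  {"tx":0,"ty":-0.04,"tz":0,"twist":0},
  {"tx":0,"ty":-0.04,"tz":0,"twist":0},
])

```text
t: 6.88
eef_pos: [0.5464, 0.0092, 0.1666]
ee_rot: [-3.141, -0.0, -0.238]
force: [0.2, -0.2, -1.0]
width: 0.0098
gripper_force: 10.0
```

```bash
python3 -c "
from h import *
st()"
```

```text
t 6.88 chest [ 2.8 22.1] z 166.6 yaw -0.238 Fchest [ 0.3 -0.1 -1. ] w 9.8 9.999731630086899
```

Emit:
arm_command([
  {"tx":0,"ty":-0.002,"tz":0,"twist":0},
  {"tx":0,"ty":-0.004,"tz":0,"twist":0},
  {"tx":0,"ty":-0.006,"tz":0,"twist":0},
  {"tx":0,"ty":-0.008,"tz":0,"twist":0},
  {"tx":0,"ty":-0.01,"tz":0,"twist":0},
  {"tx":0,"ty":-0.012,"tz":0,"twist":0},
  {"tx":0,"ty":-0.012,"tz":0,"twist":0},
  {"tx":0,"ty":-0.012,"tz":0,"twist":0},
])

```text
t: 7.55
eef_pos: [0.547, 0.012, 0.1666]
ee_rot: [3.142, -0.0, -0.238]
force: [0.9, -1.3, -0.4]
width: 0.0094
gripper_force: 10.0
```

```bash
python3 -c "
from h import *
st()"
```

```text
t 7.55 chest [ 2.8 24.9] z 166.6 yaw -0.238 Fchest [ 1.1 -1.1 -0.4] w 9.4 9.99963954091072
```

Emit:
arm_command([
  {"tx":0,"ty":-0.002,"tz":0,"twist":0},
  {"tx":0,"ty":-0.004,"tz":0,"twist":0},
  {"tx":0,"ty":-0.006,"tz":0,"twist":0},
  {"tx":0,"ty":-0.008,"tz":0,"twist":0},
  {"tx":0,"ty":-0.008,"tz":0,"twist":0},
  {"tx":0,"ty":-0.008,"tz":0,"twist":0},
  {"tx":0,"ty":-0.008,"tz":0,"twist":0},
  {"tx":0,"ty":-0.008,"tz":0,"twist":0},
])

```text
t: 8.22
eef_pos: [0.5475, 0.014, 0.1666]
ee_rot: [-3.141, -0.0, -0.238]
force: [1.0, -1.7, 0.1]
width: 0.0096
gripper_force: 10.0
```

Emit:
arm_command([
  {"tx":0,"ty":-0.002,"tz":0,"twist":0},
  {"tx":0,"ty":-0.004,"tz":0,"twist":0},
  {"tx":0,"ty":-0.006,"tz":0,"twist":0},
  {"tx":0,"ty":-0.008,"tz":0,"twist":0},
  {"tx":0,"ty":-0.008,"tz":0,"twist":0},
  {"tx":0,"ty":-0.008,"tz":0,"twist":0},
  {"tx":0,"ty":-0.008,"tz":0,"twist":0},
  {"tx":0,"ty":-0.008,"tz":0,"twist":0},
])

```text
t: 8.88
eef_pos: [0.5479, 0.0159, 0.1666]
ee_rot: [-3.141, -0.0, -0.238]
force: [0.6, -2.0, 0.5]
width: 0.0095
gripper_force: 10.0
```

Emit:
arm_command([
  {"tx":0,"ty":-0.002,"tz":0,"twist":0},
  {"tx":0,"ty":-0.004,"tz":0,"twist":0},
  {"tx":0,"ty":-0.006,"tz":0,"twist":0},
  {"tx":0,"ty":-0.008,"tz":0,"twist":0},
  {"tx":0,"ty":-0.008,"tz":0,"twist":0},
  {"tx":0,"ty":-0.008,"tz":0,"twist":0},
  {"tx":0,"ty":-0.008,"tz":0,"twist":0},
  {"tx":0,"ty":-0.008,"tz":0,"twist":0},
])

```text
t: 9.55
eef_pos: [0.5484, 0.0178, 0.1666]
ee_rot: [-3.142, -0.0, -0.238]
force: [0.6, -1.8, 0.1]
width: 0.0095
gripper_force: 10.0
```

Emit:
arm_command([
  {"tx":0,"ty":-0.002,"tz":0,"twist":0},
  {"tx":0,"ty":-0.004,"tz":0,"twist":0},
  {"tx":0,"ty":-0.006,"tz":0,"twist":0},
  {"tx":0,"ty":-0.008,"tz":0,"twist":0},
  {"tx":0,"ty":-0.008,"tz":0,"twist":0},
  {"tx":0,"ty":-0.008,"tz":0,"twist":0},
  {"tx":0,"ty":-0.008,"tz":0,"twist":0},
  {"tx":0,"ty":-0.008,"tz":0,"twist":0},
])

```text
t: 10.22
eef_pos: [0.5489, 0.0198, 0.1666]
ee_rot: [-3.141, -0.0, -0.238]
force: [0.3, -2.7, -0.5]
width: 0.0095
gripper_force: 10.0
```

Emit:
arm_command([
  {"tx":0,"ty":-0.002,"tz":0,"twist":0},
  {"tx":0,"ty":-0.004,"tz":0,"twist":0},
  {"tx":0,"ty":-0.006,"tz":0,"twist":0},
  {"tx":0,"ty":-0.008,"tz":0,"twist":0},
  {"tx":0,"ty":-0.008,"tz":0,"twist":0},
  {"tx":0,"ty":-0.008,"tz":0,"twist":0},
  {"tx":0,"ty":-0.008,"tz":0,"twist":0},
  {"tx":0,"ty":-0.008,"tz":0,"twist":0},
])

```text
t: 10.88
eef_pos: [0.5493, 0.0217, 0.1665]
ee_rot: [-3.141, 0.0, -0.238]
force: [1.2, -2.6, -0.4]
width: 0.0099
gripper_force: 10.0
```

Emit:
arm_command([
  {"tx":0,"ty":-0.002,"tz":0,"twist":0},
  {"tx":0,"ty":-0.004,"tz":0,"twist":0},
  {"tx":0,"ty":-0.006,"tz":0,"twist":0},
  {"tx":0,"ty":-0.008,"tz":0,"twist":0},
  {"tx":0,"ty":-0.008,"tz":0,"twist":0},
  {"tx":0,"ty":-0.008,"tz":0,"twist":0},
  {"tx":0,"ty":-0.008,"tz":0,"twist":0},
  {"tx":0,"ty":-0.008,"tz":0,"twist":0},
])

```text
t: 11.55
eef_pos: [0.5498, 0.0237, 0.1666]
ee_rot: [-3.141, -0.0, -0.238]
force: [1.0, -1.7, -0.9]
width: 0.01
gripper_force: 10.0
```

Emit:
arm_command([
  {"tx":0,"ty":-0.002,"tz":0,"twist":0},
  {"tx":0,"ty":-0.004,"tz":0,"twist":0},
  {"tx":0,"ty":-0.006,"tz":0,"twist":0},
  {"tx":0,"ty":-0.008,"tz":0,"twist":0},
  {"tx":0,"ty":-0.008,"tz":0,"twist":0},
  {"tx":0,"ty":-0.008,"tz":0,"twist":0},
  {"tx":0,"ty":-0.008,"tz":0,"twist":0},
  {"tx":0,"ty":-0.008,"tz":0,"twist":0},
])

```text
t: 12.22
eef_pos: [0.5497, 0.0241, 0.1666]
ee_rot: [3.139, 0.001, -0.239]
force: [0.7, -8.8, 1.2]
width: 0.0099
gripper_force: 10.0
```

The stop is felt at chest y of about 37.3 mm, so the notch middle is about 25.3, which agrees with the picture's estimate (about 24).

Emit:
arm_command([
  {"tx":0,"ty":0.01,"tz":0,"twist":0},
  {"tx":0,"ty":0.02,"tz":0,"twist":0},
  {"tx":0,"ty":0.03,"tz":0,"twist":0},
  {"tx":0,"ty":0.04,"tz":0,"twist":0},
  {"tx":0,"ty":0.05,"tz":0,"twist":0},
  {"tx":0,"ty":0.053,"tz":0,"twist":0},
  {"tx":0,"ty":0.053,"tz":0,"twist":0},
  {"tx":0,"ty":0.053,"tz":0,"twist":0},
])

```text
t: 12.88
eef_pos: [0.5471, 0.0126, 0.1666]
ee_rot: [3.142, 0.0, -0.238]
force: [0.2, 1.1, -0.7]
width: 0.0099
gripper_force: 10.0
```

Run:
```python
from h import *
st();print(ch([.5497,.0241]))
for a in np.arange(.04,1.01,.12): print(round(a,2),"tx",round((63*np.sin(a)-2.5)/250,3),"tz",round((63-63*np.cos(a))/250,3))
```

```text
t 12.88 chest [ 2.8 25.6] z 166.6 yaw -0.238 Fchest [-0.1  1.1 -0.7] w 9.9 10.000264942646027
[ 2.5 37.4]
0.04 tx 0.0 tz 0.0
0.16 tx 0.03 tz 0.003
0.28 tx 0.06 tz 0.01
0.4 tx 0.088 tz 0.02
0.52 tx 0.115 tz 0.033
0.64 tx 0.14 tz 0.05
0.76 tx 0.164 tz 0.069
0.88 tx 0.184 tz 0.091
1.0 tx 0.202 tz 0.116
```

Emit:
arm_command([
  {"tx":0.015,"ty":0,"tz":0.001,"twist":0},
  {"tx":0.03,"ty":0,"tz":0.003,"twist":0},
  {"tx":0.045,"ty":0,"tz":0.006,"twist":0},
  {"tx":0.06,"ty":0,"tz":0.01,"twist":0},
  {"tx":0.075,"ty":0,"tz":0.015,"twist":0},
  {"tx":0.088,"ty":0,"tz":0.02,"twist":0},
  {"tx":0.102,"ty":0,"tz":0.026,"twist":0},
  {"tx":0.115,"ty":0,"tz":0.033,"twist":0},
])

```text
t: 13.55
eef_pos: [0.5757, 0.0056, 0.1583]
ee_rot: [3.141, -0.0, -0.238]
force: [-0.5, -0.2, 3.2]
width: 0.0098
gripper_force: 10.0
```

Emit:
arm_command([
  {"tx":0.013,"ty":0,"tz":0.008,"twist":0},
  {"tx":0.025,"ty":0,"tz":0.017,"twist":0},
  {"tx":0.037,"ty":0,"tz":0.026,"twist":0},
  {"tx":0.049,"ty":0,"tz":0.036,"twist":0},
  {"tx":0.059,"ty":0,"tz":0.047,"twist":0},
  {"tx":0.069,"ty":0,"tz":0.058,"twist":0},
  {"tx":0.078,"ty":0,"tz":0.07,"twist":0},
  {"tx":0.087,"ty":0,"tz":0.083,"twist":0},
])

```text
t: 14.22
eef_pos: [0.597, 0.0006, 0.1376]
ee_rot: [-3.141, -0.001, -0.238]
force: [2.3, -3.3, 5.3]
width: 0.0101
gripper_force: 10.0
```

Run:
```python
from h import *
st()
for a in np.arange(1.0,1.45,.05): print(round(a,2),"tx",round(63*(np.sin(a)-np.sin(1))/250,3),"tz",round((63*(np.cos(1)-np.cos(a)))/250,3))
```

```text
t 14.22 chest [54.1 25.7] z 137.6 yaw -0.238 Fchest [ 3.1 -2.7  5.3] w 10.1 10.001720488071442
1.0 tx 0.0 tz 0.0
1.05 tx 0.007 tz 0.011
1.1 tx 0.013 tz 0.022
1.15 tx 0.018 tz 0.033
1.2 tx 0.023 tz 0.045
1.25 tx 0.027 tz 0.057
1.3 tx 0.031 tz 0.069
1.35 tx 0.034 tz 0.081
1.4 tx 0.036 tz 0.093
```

Emit:
arm_command([
  {"tx":0.007,"ty":0,"tz":0.011,"twist":0},
  {"tx":0.013,"ty":0,"tz":0.022,"twist":0},
  {"tx":0.018,"ty":0,"tz":0.033,"twist":0},
  {"tx":0.023,"ty":0,"tz":0.045,"twist":0},
  {"tx":0.027,"ty":0,"tz":0.057,"twist":0},
  {"tx":0.031,"ty":0,"tz":0.069,"twist":0},
  {"tx":0.034,"ty":0,"tz":0.081,"twist":0},
  {"tx":0.035,"ty":0,"tz":0.088,"twist":0},
])

```text
t: 14.88
eef_pos: [0.6055, -0.0013, 0.1153]
ee_rot: [-3.141, -0.001, -0.238]
force: [4.7, -4.4, 3.2]
width: 0.0098
gripper_force: 10.0
```

Run:
```python
from h import *
st();m=grab_frame("side")[130:310,270:450];cv2.imwrite("pics/s3.png",cv2.resize(m[:,:,::-1],(600,600),interpolation=cv2.INTER_CUBIC))
```

```text
t 14.88 chest [62.8 25.9] z 115.3 yaw -0.238 Fchest [ 5.6 -3.1  3.2] w 9.8 9.999419152736664
```

View pics/s3.png

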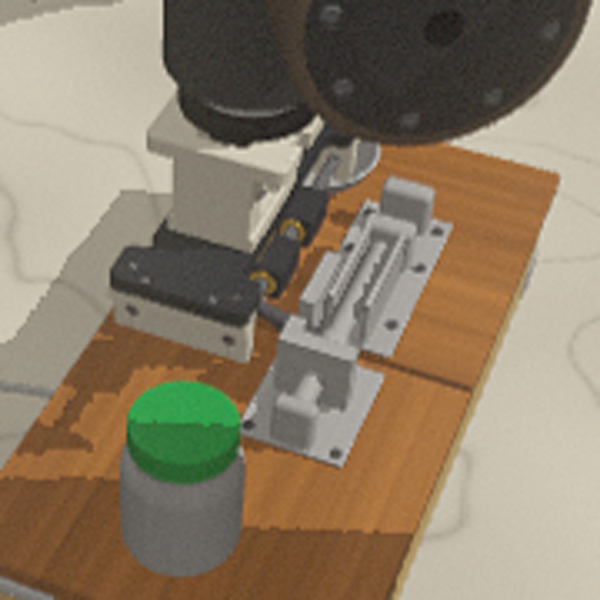

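The handle lies nearly down in the notch at about (270,315), clear of the flask. Next I release, rise, close the fingers, and press it lightly the rest of the way.

Emit:
arm_command([
  {"tx":0,"ty":0,"tz":0,"twist":0},
  {"tx":0,"ty":0,"tz":0,"twist":0},
  {"tx":0,"ty":0,"tz":0,"twist":0},
  {"tx":0,"ty":0,"tz":0,"twist":0},
  {"tx":0,"ty":0,"tz":0,"twist":0},
  {"tx":0,"ty":0,"tz":0,"twist":0},
  {"tx":0,"ty":0,"tz":-0.05,"twist":0},
  {"tx":0,"ty":0,"tz":-0.1,"twist":0},
], claw=0.35)

```text
t: 15.6
eef_pos: [0.604, -0.0014, 0.14]
ee_rot: [3.141, 0.002, -0.238]
force: [0.0, 0.3, -0.3]
width: 0.0308
gripper_force: 0.0
```

Emit:
arm_command([
  {"tx":0,"ty":0,"tz":-0.08,"twist":0},
  {"tx":0,"ty":0,"tz":-0.16,"twist":0},
  {"tx":0,"ty":0,"tz":-0.16,"twist":0},
  {"tx":0,"ty":0,"tz":-0.16,"twist":0},
  {"tx":0,"ty":0,"tz":-0.16,"twist":0},
  {"tx":0,"ty":0,"tz":-0.16,"twist":0},
  {"tx":0,"ty":0,"tz":-0.16,"twist":0},
  {"tx":0,"ty":0,"tz":-0.16,"twist":0},
])

```text
t: 16.27
eef_pos: [0.6044, -0.0014, 0.1798]
ee_rot: [3.141, 0.001, -0.238]
force: [-0.0, -0.4, 0.5]
width: 0.0303
gripper_force: 0.0
```

Emit:
arm_command([
  {"tx":0,"ty":0,"tz":0,"twist":0},
  {"tx":0,"ty":0,"tz":0,"twist":0},
  {"tx":0,"ty":0,"tz":0,"twist":0},
  {"tx":0,"ty":0,"tz":0,"twist":0},
  {"tx":0,"ty":0,"tz":0,"twist":0},
  {"tx":0,"ty":0,"tz":0,"twist":0},
  {"tx":0,"ty":0,"tz":0,"twist":0},
  {"tx":0,"ty":0,"tz":0,"twist":0},
], claw=0)

```text
t: 16.93
eef_pos: [0.6047, -0.0013, 0.1806]
ee_rot: [-3.142, -0.0, -0.238]
force: [-0.4, -0.3, 0.6]
width: 0.0005
gripper_force: 0.0
```

Run:
```python
from h import *
st();m=grab_frame("side")[130:310,270:450];cv2.imwrite("pics/s4.png",cv2.resize(m[:,:,::-1],(600,600),interpolation=cv2.INTER_CUBIC))
```

```text
t 16.93 chest [62.  25.7] z 180.6 yaw -0.238 Fchest [-0.4 -0.4  0.6] w 0.5 0.0
```

View pics/s4.png

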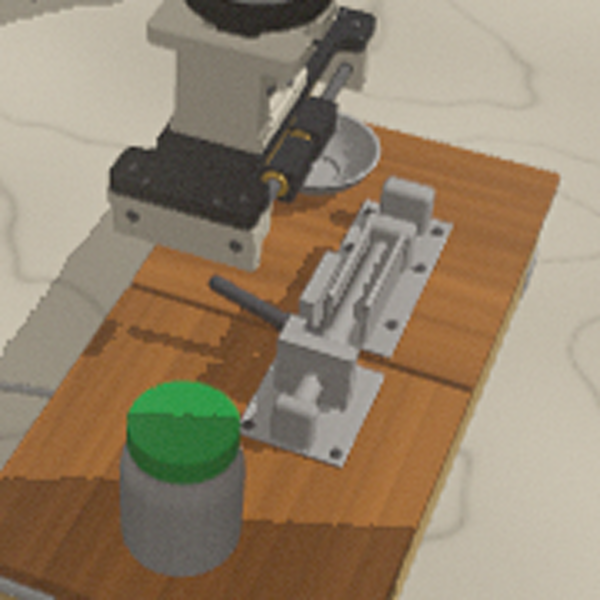

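The handle is released and sits a bit short of fully down (tip at about (213,282)), so I press from above.

Emit:
arm_command([
  {"tx":0,"ty":0,"tz":0.06,"twist":0},
  {"tx":0,"ty":0,"tz":0.11,"twist":0},
  {"tx":0,"ty":0,"tz":0.122,"twist":0},
  {"tx":0,"ty":0,"tz":0.132,"twist":0},
  {"tx":0,"ty":0,"tz":0.142,"twist":0},
  {"tx":0,"ty":0,"tz":0.152,"twist":0},
  {"tx":0,"ty":0,"tz":0.16,"twist":0},
  {"tx":0,"ty":0,"tz":0.166,"twist":0},
])

```text
t: 17.65
eef_pos: [0.605, -0.0012, 0.1393]
ee_rot: [-3.141, -0.001, -0.238]
force: [0.8, 1.3, 0.5]
width: 0.0006
gripper_force: 0.1
```

Emit:
arm_command([
  {"tx":0,"ty":0,"tz":0.002,"twist":0},
  {"tx":0,"ty":0,"tz":0.004,"twist":0},
  {"tx":0,"ty":0,"tz":0.006,"twist":0},
  {"tx":0,"ty":0,"tz":0.006,"twist":0},
  {"tx":0,"ty":0,"tz":0.006,"twist":0},
  {"tx":0,"ty":0,"tz":0.006,"twist":0},
  {"tx":0,"ty":0,"tz":0.006,"twist":0},
  {"tx":0,"ty":0,"tz":0.006,"twist":0},
])

```text
t: 18.32
eef_pos: [0.6048, -0.0013, 0.1376]
ee_rot: [-3.142, -0.0, -0.238]
force: [-1.0, -1.5, 0.2]
width: 0.0005
gripper_force: 0.3
```

Emit:
arm_command([
  {"tx":0,"ty":0,"tz":0.002,"twist":0},
  {"tx":0,"ty":0,"tz":0.004,"twist":0},
  {"tx":0,"ty":0,"tz":0.006,"twist":0},
  {"tx":0,"ty":0,"tz":0.008,"twist":0},
  {"tx":0,"ty":0,"tz":0.008,"twist":0},
  {"tx":0,"ty":0,"tz":0.008,"twist":0},
  {"tx":0,"ty":0,"tz":0.008,"twist":0},
  {"tx":0,"ty":0,"tz":0.008,"twist":0},
])

```text
t: 18.98
eef_pos: [0.6051, -0.0013, 0.1365]
ee_rot: [-3.141, -0.001, -0.238]
force: [-0.7, -0.5, 7.3]
width: 0.0003
gripper_force: 3.8
```

It stops at 136.5 mm with 7 N, as predicted for 1.42 rad. Now I lift clear.

Emit:
arm_command([
  {"tx":0,"ty":0,"tz":-0.03,"twist":0},
  {"tx":0,"ty":0,"tz":-0.12,"twist":0},
  {"tx":0,"ty":0,"tz":-0.24,"twist":0},
  {"tx":0,"ty":0,"tz":-0.36,"twist":0},
  {"tx":0,"ty":0,"tz":-0.4,"twist":0},
  {"tx":0,"ty":0,"tz":-0.4,"twist":0},
  {"tx":0,"ty":0,"tz":-0.4,"twist":0},
  {"tx":0,"ty":0,"tz":-0.4,"twist":0},
])

```text
t: 19.65
eef_pos: [0.604, -0.0013, 0.2345]
ee_rot: [3.141, 0.002, -0.238]
force: [0.7, 0.1, -0.1]
width: 0.0004
gripper_force: 0.0
```

Run:
```python
from h import *
st();m=grab_frame("side")[130:310,270:450];cv2.imwrite("pics/s5.png",cv2.resize(m[:,:,::-1],(600,600),interpolation=cv2.INTER_CUBIC))
```

```text
t 19.65 chest [61.3 25.5] z 234.5 yaw -0.238 Fchest [ 0.6  0.3 -0.1] w 0.4 0.0
```

View pics/s5.png

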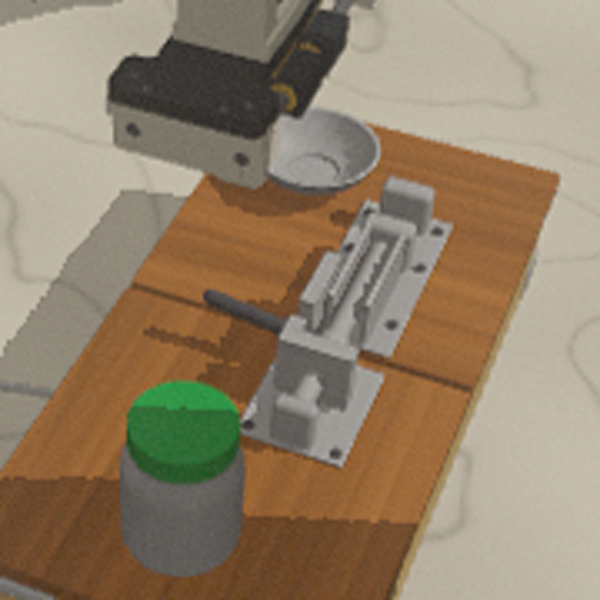

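The handle now lies fully down (tip at about (208,297)), and the flask and dish have not moved. Handing in.

```bash
python3 -c "
from station import *
print(job_done())"
```

```text
the job is handed in; nothing more can be done
None
```

The chest is bolted shut: the bolt is across, the handle is turned fully down in the notch and released, the dish and flask look unmoved, the screwdriver was never approached, and the job is handed in (no verdict was returned).

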